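Find the heavy side of a tube-mixer rotor and hold it down

TASK

The tube mixer's peg rotor is out of balance: a weight is hidden somewhere inside its disc, at a different place each time. Turn the rotor by its pegs, without flinging it round, to feel which side is heavy, then bring the heavy side straight down and finish while still holding the rotor there by a peg, so that a colleague can fit the balance weight at the top; leave the other things on the bench where they are.

Things in the scene. Friction and masses are not known exactly. Their poses are not given: they have to be found in the camera images.
- hub (a point): the point on the tube mixer's level axle in the middle of the pegs' free length, 140 mm above the table; fixed to the white housing, does not turn. x points along the axle, away from the housing; z is up. The housing, 120 mm along the axle, 170 mm wide and 190 mm tall (its foot 140 x 190 mm), has its front 65 mm behind this point.
- face (a point): centre of the rotor's peg face, on the axle, 33 mm behind the hub point; fixed, does not turn, same axes as the hub point. The rotor is an aluminium disc, 160 mm in diameter and 26 mm thick, lying behind this face; a flat hub cap, 44 mm in diameter, stands 10 mm out of it.
- peg (a point): middle of one of six equal smooth steel pegs, 12 mm in diameter, that stand 55 mm out of the peg face parallel to the axle (ending 22 mm beyond the hub point), 70 mm from the axis, one every 60 degrees. It turns with the rotor; its z axis points away from the axle. A pinched peg can pivot between the fingers. The peg's place says nothing about the weight.
- rotor (a joint): rotor angle q in rad, right-handed about the hub's x axis, no end stops. Pegs lie in the hub's axes at y = -0.07 sin(q + k pi/3), z = 0.07 cos(q + k pi/3), k = 0..5 (point peg: k = 0). Dry bearing drag 0.21 N m; the hidden weight (0.35 kg, 50 mm off the axis) turns it with at most 0.17 N m, so it stays where left. At a peg: 3 N to turn, up to 2.5 N more raising the weight, 2.5 N less lowering it.
- seat (a joint): outward give of the hidden weight in its very stiff seat inside the disc, in m: 0.000005 times the cosine of the weight's angle from straight down (positive: heavy side down). Over a hundred times smaller than the noise of its reading, so it is of no use for finding the weight; it only serves to judge the result.
- clip_c (a point): a small steel balance weight, 50 x 22 x 16 mm with a round knob, lying in front of the rotor (bystander); point at half its height
- beaker_c (a point): open glass beaker, 68 mm across, 85 mm tall, standing beside the mixer (bystander); point at half its height
- jar_c (a point): specimen jar, 56 mm across, 70 mm tall, on the other side of the mixer (bystander); point at half its height
- wash_c (a point): white wash bottle, 66 mm across, 150 mm tall (bystander); point at half its height
- slidebox_c (a point): flat slide box, 85 x 160 x 34 mm (bystander); point at half its height
- rack_c (a point): white tube rack with small tubes, 70 x 200 mm, 86 mm tall (bystander); point 30 mm above the table

How it is judged:
By the outcome, as a careful person would: the job done as asked, in the order asked, and still so for the second after the job is handed in, while the arm keeps its last pose, push and grip.
It also fails if it takes over 72 s, if anything falls off the work surface, if the arm or the gripper's body presses on something with over 40 N, if the wrist force passes 120 N, or if a joint passes its speed limit or range.

ROBOT

A 6-joint arm with a two-finger parallel gripper is mounted at the origin on the work surface. World frame = base frame: x ahead of the robot, y to its left, z up, the work surface at z = 0. Lengths are in m, angles in rad, forces in N, time in s.
With the tool pointing down it reaches from about 0.35 to 0.975 m from the base axis. Payload 4.9 kg.
Tool frame: the origin (TCP) lies at the very end of the fingers, on their centre line; the grasp point (between the pads) lies 19 mm behind it; z points along the fingers, y is the line along which they close (so a half turn about z gives the same grasp; the last joint's range is limited). The gripper opens to 85 mm and grips with 20 to 120 N. Pads are 22 mm wide; open, the fingers measure 114 mm over their backs; the gripper's body (76 mm by 85 mm) begins 54 mm behind the grasp point. The pads swing forward as they close: fully open they stand 13 mm farther back than shut.
Start: joints at [1.022, 0.053, 1.613, -0, 1.476, -0.119], TCP at [0.26, 0.568, 0.231] pointing down, gripper open.
Joint ranges: [-3.01, 3.01], [-1.01, 2.22], [0.06, 2.58], [-1.02, 4.17], [0.09, 2.62], [-3.14, 3.14]. Speed limits (rad/s): [2.57, 2.57, 3.14, 3.14, 3.14, 3.14].

INTERFACE

Orientations are given as a unit quaternion [w, x, y, z].
In Python, from plant import state, optics, ticket, nets gives the robot as it stands. The module is installed in compiled form; this text tells all that it offers.
- The arm moves only by the shell command python3 -m inch 'ROWS' [OPENING]. ROWS is JSON, a list of rows, each an object of numbers: "dx", "dy", "dz": the shift along the tool's x, y, z as a fraction of full scale; "rx", "ry", "rz": the turn, a rotation vector about the tool's x, y, z as a fraction of full scale. In form: [{"dx": .., "dy": .., "dz": .., "rx": .., "ry": .., "rz": ..}, ...]. A call has 1 to 5 rows; each row is the pose to reach, as a shift and turn from the pose commanded when the call began, along the tool's axes at that moment; what a row does not reach only later rows make up. Full scale, the value 1, is 0.8 m for a shift and 1.5 rad for a turn. A row lasts 1/10 s, in which the tool goes at most 50 mm and 8.59 degrees, less where a joint would pass 70% of its speed; a pose out of reach is approached as far as the arm can. A call with a number of a shift or a turn outside -1 to 1 is refused whole. A call with a gripper value outside its range is refused whole. OPENING is the opening, from -1 (shut) to 1 (fully open), set as the call begins (- or left out, the last holds). The fingers move at their own pace and stop on an object; the grip force is fixed at half the most. Time passes only in rows, so rows that repeat a pose let the fingers close. It gives the time, the measured TCP pose, the force, the opening and the grip force at its end, in the units of the state.
- state(): the state, without advancing time (a new reading comes with each control period).
- optics.grab_frame(name): name is "scene" or "top" or "wrist"; returns the picture (400x640x3 uint8, red, green, blue); there is no depth.
- optics.camera_info(name): a dict with "fx", "fy", "cx", "cy" (pixels), "R" (3x3) and "t" (3): a world point X has camera coordinates R X + t. Camera axes: x right, y down, z forward; pixel columns grow to the right and rows downward; lengths in m; the calibration is good to about 2 mm. A picture is of the moment at which its call begins: read the wrist's pose just before it. camera_info takes no time and is no camera call; for the wrist camera it gives the pose at the moment of the call.
- ticket.job_done(): hands the job in; it is judged then, once.
Trained networks look in the newest picture that a camera, given by its name, has taken for a name from the list of things; names that differ only in an ending like _2 or _b are one class to them, and where a whole thing is asked for, a point or a joint stands for the part that bears it (a point fixed in the world has none). Each returns a list of dicts, best first, with "confidence" (0 to 1); they miss things now and then, are a little off and sometimes report something else, mostly with a low value. They report only what shows in the picture. A call takes as long as a camera call.
- nets.boxes_of(camera, name): "bbox" ([centre column, centre row, width, height] in pixels, round what is visible of it).
- nets.outline_of(camera, name): "pixels" (400x640 bool, what is visible of it) and "bbox" ([centre column, centre row, width, height] in pixels, round what is visible of it).
The state is a dict: "time": time; "joint_pos": joint angles; "joint_vel": joint speeds; "joint_efforts": joint torques, N m; "tool_pos": TCP position; "tool_rot": TCP orientation; "contact_force": force on the tool from outside, world axes, zero at the start; "ft_torque": the same for the moment, N m; "gripper_width": opening from 0.0 (shut) to 1.0 (fully open); "grasp_force": force on a finger pad.
Only numpy, scipy, OpenCV 4.12 (cv2) and the standard library are available. Lean on these libraries where they do the work, as an engineer would, in place of code of your own. Each camera call takes 0.05 s, during which the arm holds its last target. There are 200 camera calls.

## Working session

There is one attempt and no reset: what is moved stays moved. The work goes in short steps, Python scripts to look and compute and a shell command to move; the robot and the scene stay as the last step left them, time stands still between calls to the robot, and variables do not carry over. Pictures are saved under pics/ and viewed, at most 10 in all, crops included, and the job is handed in when it is done.

```bash
mkdir -p pics; python3 - <<'E'
from plant import state, optics, nets
import cv2, numpy as np
s=state(); print({k:np.round(v,3).tolist() for k,v in s.items()})
ims=[]
for c in ["scene","top"]:
    im=optics.grab_frame(c); cv2.imwrite(f"pics/{c}0.png",im[:,:,::-1])
    i=optics.camera_info(c); print(c,{k:np.round(v,4).tolist() for k,v in i.items()})
    for n in ["peg","rotor","hub","face","clip_c","beaker_c","jar_c","wash_c","slidebox_c","rack_c"]:
        try:
            r=nets.boxes_of(c,n); print(c,n,[(round(d["confidence"],2),np.round(d["bbox"]).tolist()) for d in r[:7]])
        except Exception as e: print(c,n,e)
E
```

```text
{'time': 0.0, 'joint_pos': [1.022, 0.053, 1.614, -0.0, 1.476, -0.119], 'joint_vel': [-0.001, -0.002, 0.001, -0.001, 0.0, -0.001], 'joint_efforts': [-0.0, -39.368, -37.018, -0.0, 0.007, 0.0], 'tool_pos': [0.26, 0.568, 0.23], 'tool_rot': [-0.0, 0.213, 0.977, -0.001], 'contact_force': [-1.258, -0.053, -0.3], 'ft_torque': [-0.052, -0.032, -0.058], 'grasp_force': 0.0, 'gripper_width': 1.003}
scene {'fx': 405.1233, 'fy': 405.1233, 'cx': 317.078, 'cy': 196.8635, 'R': [[-0.6062, 0.7953, -0.0026], [0.6377, 0.4842, -0.599], [-0.4751, -0.3648, -0.8007]], 't': [0.3467, -0.2254, 1.4447]}
scene peg [(0.91, [267.0, 176.0, 46.0, 62.0]), (0.58, [287.0, 179.0, 88.0, 90.0])]
scene rotor [(0.68, [266.0, 179.0, 48.0, 57.0])]
scene hub [(0.98, [286.0, 179.0, 92.0, 97.0])]
scene face [(0.75, [289.0, 178.0, 87.0, 93.0]), (0.19, [265.0, 178.0, 49.0, 62.0])]
scene clip_c [(0.66, [235.0, 210.0, 18.0, 12.0])]
scene beaker_c [(0.9, [325.0, 235.0, 26.0, 34.0])]
scene jar_c []
scene wash_c [(0.66, [204.0, 174.0, 26.0, 44.0])]
scene slidebox_c [(0.62, [443.0, 367.0, 79.0, 66.0])]
scene rack_c [(0.74, [244.0, 135.0,
[... 160 characters left out ...]
2, -0.0131, -0.1765], [0.1765, -0.0005, -0.9843]], 't': [-0.0292, 0.5465, 1.4248]}
top peg [(0.74, [378.0, 194.0, 54.0, 37.0])]
top rotor [(0.79, [376.0, 192.0, 49.0, 42.0]), (0.56, [312.0, 195.0, 22.0, 22.0])]
top hub [(0.86, [366.0, 212.0, 77.0, 86.0])]
top face [(0.79, [366.0, 212.0, 77.0, 88.0]), (0.57, [408.0, 242.0, 15.0, 14.0]), (0.36, [438.0, 178.0, 26.0, 23.0])]
top clip_c [(0.49, [399.0, 174.0, 10.0, 13.0])]
top beaker_c [(0.84, [313.0, 192.0, 22.0, 20.0])]
top jar_c [(0.75, [406.0, 243.0, 16.0, 17.0]), (0.2, [366.0, 214.0, 81.0, 92.0])]
top wash_c [(0.77, [438.0, 178.0, 26.0, 27.0])]
top slidebox_c [(0.88, [184.0, 162.0, 55.0, 36.0])]
top rack_c [(0.3, [378.0, 191.0, 55.0, 41.0])]
```

```bash
python3 - <<'E'
import cv2, numpy as np
a=cv2.imread("pics/scene0.png")[110:270,170:370]; b=cv2.imread("pics/top0.png")[130:290,280:480]
im=np.hstack([cv2.resize(x,None,fx=2.0,fy=3.0*2/3,interpolation=3) for x in(a,b)]); cv2.imwrite("pics/c0.png",im)
E
```

```text
(no output)
```

View pics/c0.png

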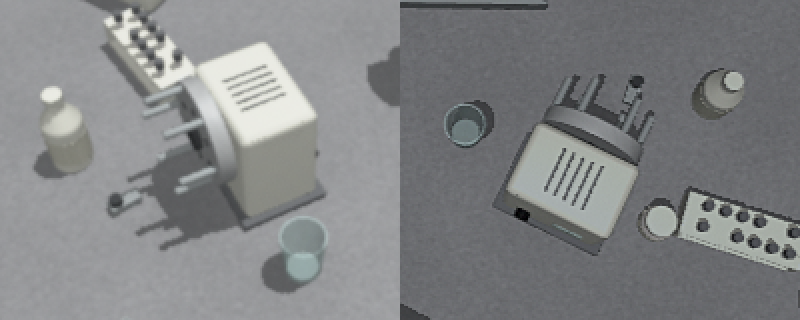

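View pics/scene0.png

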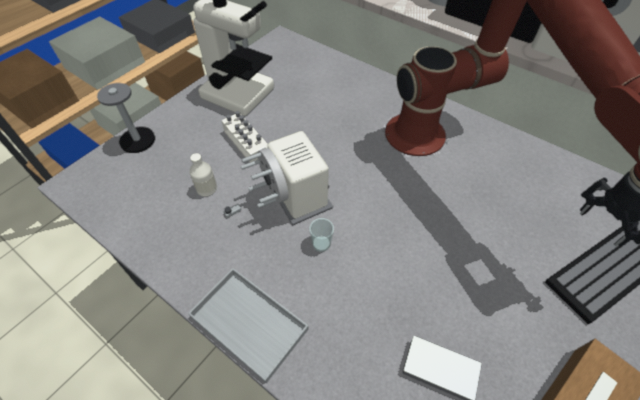

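The scene shows the white mixer around (295,180) with its peg rotor facing away from the robot. The beaker (320,235), wash bottle (203,178), rack, jar and clip stand close by. Next I'll fit the mixer pose from the silhouettes.

```bash
cat > h.py <<'E'
import numpy as np, cv2
def proj(i,X):
    c=np.asarray(X)@np.asarray(i["R"]).T+np.asarray(i["t"]); return np.c_[i["fx"]*c[:,0]/c[:,2]+i["cx"], i["fy"]*c[:,1]/c[:,2]+i["cy"]]
def world(p,L):
    x,y,a=p[:3]; L=np.asarray(L,float); c,s=np.cos(a),np.sin(a)
    return np.c_[x+c*L[:,0]-s*L[:,1], y+s*L[:,0]+c*L[:,1], .14+L[:,2]]
def box(x0,x1,w,z0,z1): return np.array([[x,y,z] for x in(x0,x1) for y in(-w,w) for z in(z0,z1)])
T=np.linspace(0,2*np.pi,24,endpoint=False)
def cyl(x0,x1,r,cy=0,cz=0): return np.array([[x,cy+r*np.sin(t),cz+r*np.cos(t)] for x in(x0,x1) for t in T])
def pegs(q): return [cyl(-.033,.022,.006,-.07*np.sin(q+k*np.pi/3),.07*np.cos(q+k*np.pi/3)) for k in range(6)]
def body(): return [box(-.185,-.065,.085,-.14,.05),box(-.195,-.055,.095,-.14,-.12),cyl(-.059,-.033,.08)]
def render(i,p,parts,S=4):
    m=np.zeros((400*S,640*S),np.uint8)
    for L in parts:
        h=cv2.convexHull(((proj(i,world(p,L))+.5)*S).astype(np.int32)); cv2.fillConvexPoly(m,h,255)
    return cv2.resize(m,(640,400),interpolation=cv2.INTER_AREA)/255.
E
python3 - <<'E'
from h import *; from plant import optics,nets
from scipy.optimize import minimize
M={}
for c in ["scene","top"]:
    optics.grab_frame(c); i=optics.camera_info(c)
    for n in ["hub","peg"]:
        r=nets.outline_of(c,n)
        for d in r[:2]: print(c,n,round(d["confidence"],2),np.round(d["bbox"]),d["pixels"].sum())
        if r: M[c,n]=(i,r[0]["pixels"])
np.save("m.npy",M,allow_pickle=True)
for k,v in M.items(): cv2.imwrite(f"pics/m_{k[0]}_{k[1]}.png",v[1]*255)
def cost(p,q=None):
    s=0
    for c in ["scene","top"]:
        i,m=M[c,"hub"]; r=render(i,p,body()+pegs(p[3])); s+=np.abs(r-m).sum()
    return s
best=None
for q in np.radians([-30,-10,10,30]):
    o=minimize(cost,[.66,-.12,-.4,q],method="Nelder-Mead",options=dict(initial_simplex=np.array([.66,-.12,-.4,q])+np.vstack([np.zeros(4),np.diag([.04,.04,.2,.25])]),maxiter=160))
    print(o.fun,o.x)
    if best is None or o.fun<best.fun: best=o
np.save("p.npy",best.x)
rows=[]
for c in ["scene","top"]:
    i=optics.camera_info(c); im=cv2.imread(f"pics/{c}0.png"); m=M[c,"hub"][1].astype(np.uint8)
    im=cv2.resize(im,None,fx=4,fy=4,interpolation=3)
    cv2.drawContours(im,[k*4 for k in cv2.findContours(m,0,1)[0]],-1,(0,255,0),1)
    for L in body()+pegs(best.x[3]):
        cv2.polylines(im,[cv2.convexHull(((proj(i,world(best.x,L))+.5)*4).astype(np.int32))],True,(0,0,255),1)
    u=(proj(i,world(best.x,[[-.05,0,0]]))[0]*4).astype(int)
    rows.append(im[u[1]-250:u[1]+250,u[0]-200:u[0]+200])
cv2.imwrite("pics/fit.png",np.hstack(rows))
E
```

```text
scene hub 0.79 [287. 180.  89.  86.] 4895
scene hub 0.67 [234. 210.  23.  10.] 151
scene peg 0.73 [267. 176.  52.  63.] 1454
top hub 0.77 [368. 214.  83.  89.] 3969
top hub 0.49 [312. 192.  20.  18.] 359
top peg 0.71 [367. 213.  78.  89.] 3873
top peg 0.63 [376. 191.  55.  38.] 848
1074.4235294117645 [ 0.57355103 -0.20791848 -0.43256204  0.24985767]
633.6274509803922 [ 0.57197522 -0.20894128 -0.45253407  0.5396665 ]
1067.1215686274509 [ 0.57252693 -0.20695198 -0.43813972  1.30102082]
1074.4235294117645 [ 0.57355103 -0.20791848 -0.43256204  1.29705522][ WARN:0@1.791] global loadsave.cpp:1063 imwrite_ Unsupported depth image for selected encoder is fallbacked to CV_8U.
```

View pics/fit.png

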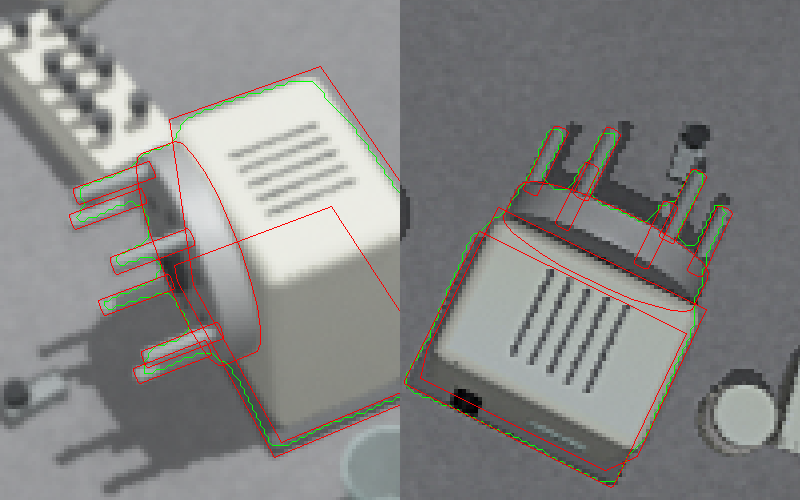

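The fit matches well: hub at about (0.572, -0.209), yaw -26°, pegs at ±30° from the top. I'll move above it and look again with the wrist camera.

```bash

python3 -m inch '[{"dz":-0.15},{"dz":-0.15},{"dz":-0.15}]' -0.1 
python3 -m inch '[{"dx":-0.19,"dy":-0.17,"rz":0.015},{"dx":-0.19,"dy":-0.17,"rz":0.015},{"dx":-0.19,"dy":-0.17,"rz":0.015},{"dx":-0.19,"dy":-0.17,"rz":0.015},{"dx":-0.19,"dy":-0.17,"rz":0.015}]'
python3 -m inch '[{"dx":-0.19,"dy":-0.17},{"dx":-0.19,"dy":-0.17},{"dx":-0.19,"dy":-0.17},{"dx":-0.19,"dy":-0.17},{"dx":-0.19,"dy":-0.17}]'
python3 -m inch '[{"dx":-0.19,"dy":-0.17},{"dx":-0.19,"dy":-0.17},{"dx":-0.19,"dy":-0.17},{"dx":-0.19,"dy":-0.17},{"dx":-0.19,"dy":-0.17}]'
python3 -m inch '[{"dx":-0.19,"dy":-0.17},{"dx":-0.19,"dy":-0.17},{"dx":-0.19,"dy":-0.17},{"dx":-0.19,"dy":-0.17},{"dx":-0.19,"dy":-0.17}]'
python3 - <<'E'
from h import *; from plant import optics,state
i=optics.camera_info("wrist"); im=optics.grab_frame("wrist"); cv2.imwrite("pics/w1.png",im[:,:,::-1])
np.save("w1.npy",i,allow_pickle=True)
print(state()["tool_pos"],state()["tool_rot"],i)
p=np.load("p.npy"); im=im[:,:,::-1].copy()
for L in body()+pegs(p[3]):
    cv2.polylines(im,[cv2.convexHull((proj(i,world(p,L))+.5).astype(np.int32))],True,(0,0,255),1)
cv2.imwrite("pics/w1f.png",im)
E
```

```text
[0.26039558 0.56814232 0.23130365] [-1.46146427e-05  2.13242674e-01  9.76999264e-01 -1.16515431e-05] {'fx': 284.2659188437154, 'fy': 284.2659188437154, 'cx': 313.0199079619019, 'cy': 200.8266215995829, 'R': array([[ 4.16653874e-01,  9.09065185e-01, -1.98727752e-04],
       [ 8.64641058e-01, -3.96225344e-01,  3.08871037e-01],
       [ 2.80705165e-01, -1.28864142e-01, -9.51103908e-01]]), 't': array([-0.62485654, -0.04028758,  0.37973533])}validation failed for argument at $[0]...
validation failed for argument at $[0]...
validation failed for argument at $[0]...
validation failed for argument at $[0]...
validation failed for argument at $[0]...
```

View pics/w1f.png

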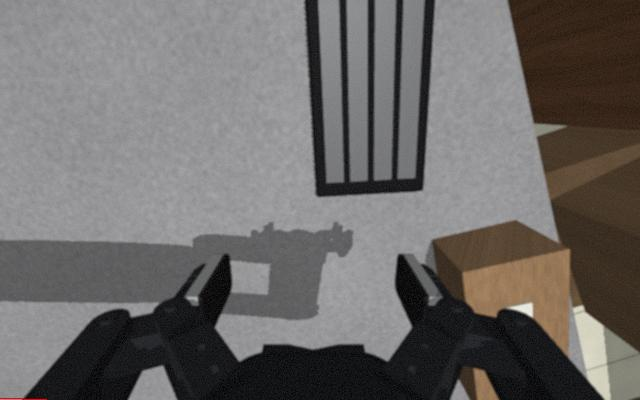

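The wrist picture only shows the start area, because the rows were refused: every key is required. I'll send them again in full.

```bash

python3 -m inch '[{"dx":0,"dy":0,"dz":-0.15,"rx":0,"ry":0,"rz":0},{"dx":0,"dy":0,"dz":-0.15,"rx":0,"ry":0,"rz":0},{"dx":0,"dy":0,"dz":-0.15,"rx":0,"ry":0,"rz":0}]' -0.1 
python3 -m inch '[{"dx":-0.19,"dy":-0.17,"dz":0,"rx":0,"ry":0,"rz":0.015},{"dx":-0.19,"dy":-0.17,"dz":0,"rx":0,"ry":0,"rz":0.015},{"dx":-0.19,"dy":-0.17,"dz":0,"rx":0,"ry":0,"rz":0.015},{"dx":-0.19,"dy":-0.17,"dz":0,"rx":0,"ry":0,"rz":0.015},{"dx":-0.19,"dy":-0.17,"dz":0,"rx":0,"ry":0,"rz":0.015}]'
python3 -m inch '[{"dx":-0.19,"dy":-0.17,"dz":0,"rx":0,"ry":0,"rz":0},{"dx":-0.19,"dy":-0.17,"dz":0,"rx":0,"ry":0,"rz":0},{"dx":-0.19,"dy":-0.17,"dz":0,"rx":0,"ry":0,"rz":0},{"dx":-0.19,"dy":-0.17,"dz":0,"rx":0,"ry":0,"rz":0},{"dx":-0.19,"dy":-0.17,"dz":0,"rx":0,"ry":0,"rz":0}]'
python3 -m inch '[{"dx":-0.19,"dy":-0.17,"dz":0,"rx":0,"ry":0,"rz":0},{"dx":-0.19,"dy":-0.17,"dz":0,"rx":0,"ry":0,"rz":0},{"dx":-0.19,"dy":-0.17,"dz":0,"rx":0,"ry":0,"rz":0},{"dx":-0.19,"dy":-0.17,"dz":0,"rx":0,"ry":0,"rz":0},{"dx":-0.19,"dy":-0.17,"dz":0,"rx":0,"ry":0,"rz":0}]'
python3 -m inch '[{"dx":-0.19,"dy":-0.17,"dz":0,"rx":0,"ry":0,"rz":0},{"dx":-0.19,"dy":-0.17,"dz":0,"rx":0,"ry":0,"rz":0},{"dx":-0.19,"dy":-0.17,"dz":0,"rx":0,"ry":0,"rz":0},{"dx":-0.19,"dy":-0.17,"dz":0,"rx":0,"ry":0,"rz":0},{"dx":-0.19,"dy":-0.17,"dz":0,"rx":0,"ry":0,"rz":0}]'
python3 - <<'E'
from h import *; from plant import optics,state,nets
i=optics.camera_info("wrist"); im=optics.grab_frame("wrist"); cv2.imwrite("pics/w1.png",im[:,:,::-1])
np.save("w1.npy",i,allow_pickle=True)
print(state()["tool_pos"],state()["tool_rot"])
p=np.load("p.npy"); im=im[:,:,::-1].copy()
for L in body()+pegs(p[3]):
    cv2.polylines(im,[cv2.convexHull((proj(i,world(p,L))+.5).astype(np.int32))],True,(0,0,255),1)
cv2.imwrite("pics/w1f.png",im)
E
```

```text
time: 1.75
tool_pos: [0.2611, 0.5693, 0.358]
tool_rot: [0.001, 0.213, 0.977, 0.004]
contact_force: [0.0, 0.7, -0.1]
gripper_width: 0.511
grasp_force: 0.0
time: 2.25
tool_pos: [0.3437, 0.3776, 0.3518]
tool_rot: [0.001, 0.227, 0.974, -0.0]
contact_force: [-0.2, 1.5, -0.4]
gripper_width: 0.452
grasp_force: 0.0
time: 2.75
tool_pos: [0.4207, 0.1888, 0.3514]
tool_rot: [0.001, 0.228, 0.974, -0.0]
contact_force: [-0.2, 0.7, -0.5]
gripper_width: 0.451
grasp_force: 0.0
time: 3.25
tool_pos: [0.4977, 0.0005, 0.3507]
tool_rot: [-0.0, 0.227, 0.974, -0.0]
contact_force: [0.1, 0.8, -0.3]
gripper_width: 0.448
grasp_force: 0.0
time: 3.75
tool_pos: [0.5751, -0.1878, 0.3495]
tool_rot: [-0.001, 0.226, 0.974, -0.0]
contact_force: [-0.8, 1.7, -0.0]
gripper_width: 0.453
grasp_force: 0.0
[ 0.57476108 -0.18616475  0.34986846] [-1.07389755e-03  2.25200941e-01  9.74311658e-01  4.20482887e-04]
```

View pics/w1f.png

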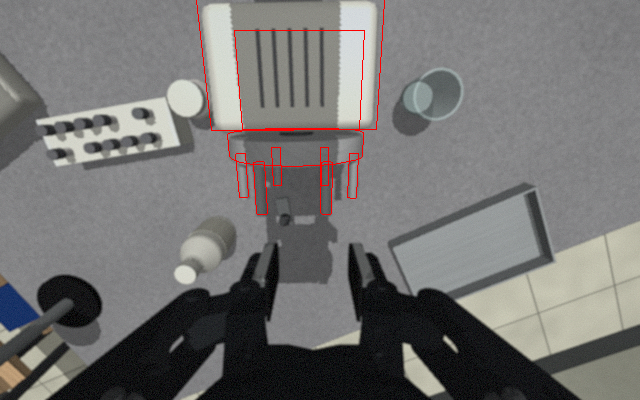

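The wrist view agrees with the model: housing at (290,70), and the upper pegs near (262,190) and (327,190). I'll zoom in to check the pegs.

```bash
python3 - <<'E'
from h import *
i=np.load("w1.npy",allow_pickle=True).item(); p=np.load("p.npy")
a=cv2.imread("pics/w1.png"); S=5; a=cv2.resize(a,None,fx=S,fy=S,interpolation=2); b=a.copy()
for L in body()+pegs(p[3]): cv2.polylines(b,[cv2.convexHull(((proj(i,world(p,L))+.5)*S).astype(np.int32))],True,(0,0,255),1)
s=(slice(120*S,225*S),slice(220*S,372*S))
cv2.imwrite("pics/w1z.png",np.vstack([a[s],b[s]])[::1,:][:1050]); im=cv2.imread("pics/w1z.png"); cv2.imwrite("pics/w1z.png",cv2.resize(im,(434,600),interpolation=cv2.INTER_AREA))
E
```

```text
(no output)
```

View pics/w1z.png

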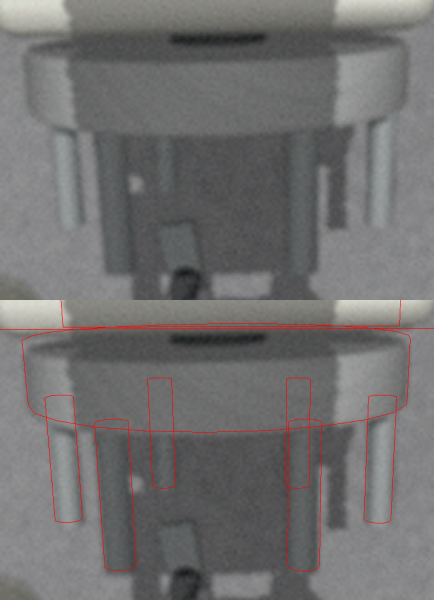

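The pegs agree to about 1 mm. Next I'll lower over the right-hand peg (hub +y) and cage it loosely, so the push forces give the torque cleanly.

```bash

python3 -m inch '[{"dx":-0.008,"dy":0.017,"dz":0.05,"rx":0,"ry":0,"rz":0},{"dx":-0.008,"dy":0.017,"dz":0.1,"rx":0,"ry":0,"rz":0},{"dx":-0.008,"dy":0.017,"dz":0.15,"rx":0,"ry":0,"rz":0},{"dx":-0.008,"dy":0.017,"dz":0.18,"rx":0,"ry":0,"rz":0},{"dx":-0.008,"dy":0.017,"dz":0.207,"rx":0,"ry":0,"rz":0}]' - 
python3 -m inch '[{"dx":0,"dy":0,"dz":0,"rx":0,"ry":0,"rz":0},{"dx":0,"dy":0,"dz":0,"rx":0,"ry":0,"rz":0},{"dx":0,"dy":0,"dz":0,"rx":0,"ry":0,"rz":0},{"dx":0,"dy":0,"dz":0,"rx":0,"ry":0,"rz":0}]' -0.62
python3 - <<'E'
from h import *; from plant import optics,state
i=optics.camera_info("wrist"); im=optics.grab_frame("wrist"); cv2.imwrite("pics/w2.png",im[:,:,::-1])
s=state(); print(s["tool_pos"],s["contact_force"],s["ft_torque"],s["gripper_width"])
cv2.imwrite("pics/w2z.png",cv2.resize(im[100:400,160:480,::-1],(640,600)))
E
```

```text
time: 4.3
tool_pos: [0.585, -0.1725, 0.1838]
tool_rot: [-0.001, 0.223, 0.975, 0.001]
contact_force: [0.5, -0.6, 0.5]
gripper_width: 0.449
grasp_force: 0.0
time: 4.7
tool_pos: [0.5867, -0.1755, 0.1882]
tool_rot: [0.002, 0.224, 0.975, -0.0]
contact_force: [0.0, -0.4, -0.1]
gripper_width: 0.189
grasp_force: 0.0
[ 0.58649089 -0.17568238  0.18782148] [-0.39891807 -0.21425583 -0.65226858] [-0.03475267 -0.00376475  0.00353464] 0.18817790928542463
```

View pics/w2z.png

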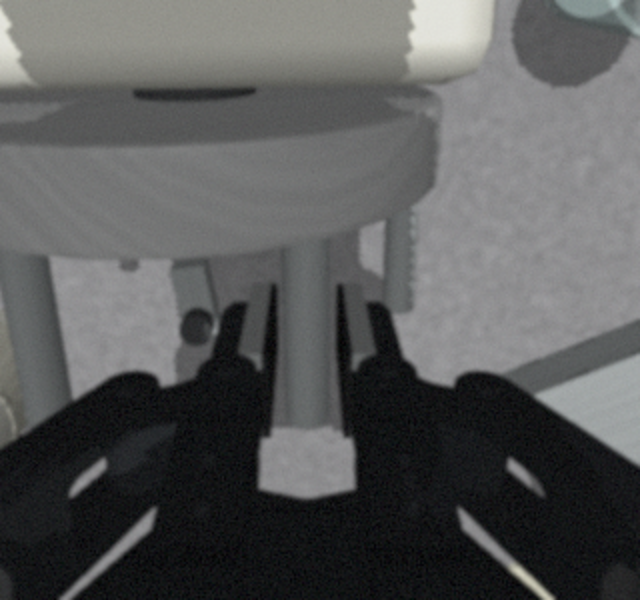

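Both fingers stand either side of the peg (about (305,340) in the crop), with small gaps. Now I'll sweep q up slowly by about 60°, recording the force on the way, then sweep back.

```bash
(
python3 -m inch '[{"dx":0,"dy":-0.004,"dz":0,"rx":0,"ry":0,"rz":0},{"dx":0,"dy":-0.008,"dz":0,"rx":0,"ry":0,"rz":0}]'
python3 -m inch '[{"dx":0,"dy":-0.004,"dz":0,"rx":0,"ry":0,"rz":0},{"dx":0,"dy":-0.008,"dz":0,"rx":0,"ry":0,"rz":0}]'
python3 -m inch '[{"dx":0,"dy":-0.004,"dz":0,"rx":0,"ry":0,"rz":0},{"dx":0,"dy":-0.008,"dz":0,"rx":0,"ry":0,"rz":0}]'
python3 -m inch '[{"dx":0,"dy":-0.004,"dz":0,"rx":0,"ry":0,"rz":0},{"dx":0,"dy":-0.008,"dz":0,"rx":0,"ry":0,"rz":0}]'
python3 -m inch '[{"dx":0,"dy":-0.004,"dz":0,"rx":0,"ry":0,"rz":0},{"dx":0,"dy":-0.008,"dz":0,"rx":0,"ry":0,"rz":0}]'
python3 -m inch '[{"dx":0,"dy":-0.004,"dz":0,"rx":0,"ry":0,"rz":0},{"dx":0,"dy":-0.008,"dz":0,"rx":0,"ry":0,"rz":0}]'
python3 -m inch '[{"dx":0,"dy":-0.004,"dz":0,"rx":0,"ry":0,"rz":0},{"dx":0,"dy":-0.008,"dz":0,"rx":0,"ry":0,"rz":0}]'
python3 -m inch '[{"dx":0,"dy":-0.004,"dz":0,"rx":0,"ry":0,"rz":0},{"dx":0,"dy":-0.008,"dz":0,"rx":0,"ry":0,"rz":0}]'
python3 -m inch '[{"dx":0,"dy":-0.004,"dz":0,"rx":0,"ry":0,"rz":0},{"dx":0,"dy":-0.008,"dz":0,"rx":0,"ry":0,"rz":0}]'
python3 -m inch '[{"dx":0,"dy":-0.004,"dz":0,"rx":0,"ry":0,"rz":0},{"dx":0,"dy":-0.008,"dz":0,"rx":0,"ry":0,"rz":0}]'
python3 -m inch '[{"dx":0,"dy":-0.004,"dz":0,"rx":0,"ry":0,"rz":0},{"dx":0,"dy":-0.008,"dz":0,"rx":0,"ry":0,"rz":0}]' ) > log1
cat > ana.py <<'E'
import re,sys; from h import *
p=np.load("p.npy"); c,s=np.cos(p[2]),np.sin(p[2])
D=[]
for f in sys.argv[1:]:
    t=open(f).read()
    P=np.array([eval(x) for x in re.findall(r"tool_pos: (\[.*\])",t)]);F=np.array([eval(x) for x in re.findall(r"contact_force: (\[.*\])",t)])
    W=re.findall(r"gripper_width: (.*)",t)
    y=-s*(P[:,0]-p[0])+c*(P[:,1]-p[1]); x=c*(P[:,0]-p[0])+s*(P[:,1]-p[1]); fy=-s*F[:,0]+c*F[:,1]; fx=c*F[:,0]+s*F[:,1]
    for k in range(len(P)):
        print(f,"x %.1f y %.1f z %.1f  fx %.1f fy %.1f fz %.1f w %s"%(x[k]*1e3,y[k]*1e3,P[k,2]*1e3,fx[k],fy[k],F[k,2],W[k]))
E
python3 ana.py log1
```

```text
log1 x -1.6 y 32.1 z 188.1  fx -1.0 fy 10.7 fz 5.2 w 0.19
log1 x -1.2 y 25.4 z 188.4  fx 0.1 fy 7.8 fz 5.1 w 0.189
log1 x -1.2 y 18.6 z 188.2  fx -0.5 fy 7.5 fz 3.8 w 0.19
log1 x -1.2 y 12.0 z 188.0  fx -0.9 fy 5.2 fz 4.0 w 0.19
log1 x -1.4 y 5.4 z 187.8  fx -0.1 fy 5.5 fz 3.1 w 0.189
log1 x -1.4 y -1.2 z 187.7  fx 0.5 fy 6.1 fz 2.8 w 0.192
log1 x -1.3 y -7.6 z 187.7  fx 0.6 fy 5.6 fz 2.9 w 0.192
log1 x -1.3 y -14.0 z 187.4  fx 2.4 fy 5.2 fz 1.5 w 0.191
log1 x -1.3 y -20.4 z 186.6  fx 3.7 fy 6.4 fz -2.9 w 0.187
log1 x -1.9 y -26.5 z 185.7  fx 2.7 fy 7.2 fz -3.8 w 0.19
log1 x -2.7 y -32.5 z 184.8  fx 1.2 fy 8.3 fz -4.5 w 0.189
```

```bash
(
python3 -m inch '[{"dx":0,"dy":0.004,"dz":0,"rx":0,"ry":0,"rz":0},{"dx":0,"dy":0.008,"dz":0,"rx":0,"ry":0,"rz":0}]'
python3 -m inch '[{"dx":0,"dy":0.004,"dz":0,"rx":0,"ry":0,"rz":0},{"dx":0,"dy":0.008,"dz":0,"rx":0,"ry":0,"rz":0}]'
python3 -m inch '[{"dx":0,"dy":0.004,"dz":0,"rx":0,"ry":0,"rz":0},{"dx":0,"dy":0.008,"dz":0,"rx":0,"ry":0,"rz":0}]'
python3 -m inch '[{"dx":0,"dy":0.004,"dz":0,"rx":0,"ry":0,"rz":0},{"dx":0,"dy":0.008,"dz":0,"rx":0,"ry":0,"rz":0}]'
python3 -m inch '[{"dx":0,"dy":0.004,"dz":0,"rx":0,"ry":0,"rz":0},{"dx":0,"dy":0.008,"dz":0,"rx":0,"ry":0,"rz":0}]'
python3 -m inch '[{"dx":0,"dy":0.004,"dz":0,"rx":0,"ry":0,"rz":0},{"dx":0,"dy":0.008,"dz":0,"rx":0,"ry":0,"rz":0}]'
python3 -m inch '[{"dx":0,"dy":0.004,"dz":0,"rx":0,"ry":0,"rz":0},{"dx":0,"dy":0.008,"dz":0,"rx":0,"ry":0,"rz":0}]'
python3 -m inch '[{"dx":0,"dy":0.004,"dz":0,"rx":0,"ry":0,"rz":0},{"dx":0,"dy":0.008,"dz":0,"rx":0,"ry":0,"rz":0}]'
python3 -m inch '[{"dx":0,"dy":0.004,"dz":0,"rx":0,"ry":0,"rz":0},{"dx":0,"dy":0.008,"dz":0,"rx":0,"ry":0,"rz":0}]'
python3 -m inch '[{"dx":0,"dy":0.004,"dz":0,"rx":0,"ry":0,"rz":0},{"dx":0,"dy":0.008,"dz":0,"rx":0,"ry":0,"rz":0}]'
python3 -m inch '[{"dx":0,"dy":0.004,"dz":0,"rx":0,"ry":0,"rz":0},{"dx":0,"dy":0.008,"dz":0,"rx":0,"ry":0,"rz":0}]' ) > log2
cat >> ana.py <<'E'
    sg=1 if y[-1]<y[0] else -1   # direction of q
    yp=y-sg*.002; th=np.arcsin(np.clip(-yp/.07,-1,1))   # peg angle (q about x)
    zp=.07*np.cos(th); yc=yp+sg*.006
    T=-(yc*F[:,2]-zp*fy)
    print("theta",np.degrees(th).round(0),"T",T.round(3))
E
python3 ana.py log1 log2
```

```text
log1 x -1.6 y 32.1 z 188.1  fx -1.0 fy 10.7 fz 5.2 w 0.19
log1 x -1.2 y 25.4 z 188.4  fx 0.1 fy 7.8 fz 5.1 w 0.189
log1 x -1.2 y 18.6 z 188.2  fx -0.5 fy 7.5 fz 3.8 w 0.19
log1 x -1.2 y 12.0 z 188.0  fx -0.9 fy 5.2 fz 4.0 w 0.19
log1 x -1.4 y 5.4 z 187.8  fx -0.1 fy 5.5 fz 3.1 w 0.189
log1 x -1.4 y -1.2 z 187.7  fx 0.5 fy 6.1 fz 2.8 w 0.192
log1 x -1.3 y -7.6 z 187.7  fx 0.6 fy 5.6 fz 2.9 w 0.192
log1 x -1.3 y -14.0 z 187.4  fx 2.4 fy 5.2 fz 1.5 w 0.191
log1 x -1.3 y -20.4 z 186.6  fx 3.7 fy 6.4 fz -2.9 w 0.187
log1 x -1.9 y -26.5 z 185.7  fx 2.7 fy 7.2 fz -3.8 w 0.19
log1 x -2.7 y -32.5 z 184.8  fx 1.2 fy 8.3 fz -4.5 w 0.189
theta [-25. -20. -14.  -8.  -3.   3.   8.  13.  19.  24.  30.] T [0.491 0.367 0.426 0.299 0.356 0.42  0.401 0.367 0.374 0.376 0.375]
log2 x -2.2 y -28.5 z 186.1  fx -0.9 fy -2.9 fz -0.1 w 0.19
log2 x -2.0 y -21.8 z 186.4  fx -0.6 fy -0.8 fz 0.7 w 0.189
log2 x -2.3 y -15.1 z 185.9  fx 0.7 fy -1.2 fz 0.3 w 0.192
log2 x -2.4 y -8.7 z 185.7  fx -0.9 fy -1.1 fz 0.6 w 0.193
log2 x -2.4 y -2.3 z 185.7  fx 0.7 fy -1.3 fz 0.9 w 0.191
log2 x -2.4 y 4.1 z 185.7  fx -1.3 fy -1.1 fz 0.8 w 0.186
log2 x -2.5 y 10.5 z 185.7  fx 0.0 fy -1.4 fz 0.2 w 0.187
log2 x -2.6 y 16.8 z 185.4  fx -0.6 fy -1.2 fz -1.0 w 0.187
log2 x -2.6 y 23.2 z 185.4  fx 0.0 fy -1.2 fz -1.4 w 0.192
log2 x -2.5 y 29.6 z 185.6  fx 0.6 fy -1.6 fz -1.2 w 0.191
log2 x -2.4 y 35.9 z 185.6  fx 0.0 fy -3.0 fz -1.6 w 0.191
theta [ 22.  16.  11.   5.   0.  -5. -10. -16. -21. -27. -33.] T [-0.191 -0.039 -0.078 -0.07  -0.086 -0.074 -0.1   -0.068 -0.052 -0.07
 -0.125]
```

With q rising it takes about +0.38 N m, and with q falling about -0.08. Gravity is therefore near its peak, so the heavy side is around hub +y. Next I'll regrasp the next peg and continue in the lowering direction.

```bash
(
python3 -m inch '[{"dx":0,"dy":-0.003,"dz":-0.03,"rx":0,"ry":0,"rz":0},{"dx":0,"dy":-0.003,"dz":-0.065,"rx":0,"ry":0,"rz":0},{"dx":-0.003,"dy":-0.045,"dz":-0.065,"rx":0,"ry":0,"rz":0},{"dx":-0.003,"dy":-0.085,"dz":-0.065,"rx":0,"ry":0,"rz":0},{"dx":-0.003,"dy":-0.085,"dz":-0.065,"rx":0,"ry":0,"rz":0}]' -0.1
python3 -m inch '[{"dx":0,"dy":0,"dz":0.03,"rx":0,"ry":0,"rz":0},{"dx":0,"dy":0,"dz":0.065,"rx":0,"ry":0,"rz":0},{"dx":0,"dy":0,"dz":0.065,"rx":0,"ry":0,"rz":0}]' -
python3 -m inch '[{"dx":0,"dy":0,"dz":0,"rx":0,"ry":0,"rz":0},{"dx":0,"dy":0,"dz":0,"rx":0,"ry":0,"rz":0},{"dx":0,"dy":0,"dz":0,"rx":0,"ry":0,"rz":0},{"dx":0,"dy":0,"dz":0,"rx":0,"ry":0,"rz":0}]' -0.62
)>logr; python3 ana.py logr
python3 - <<'E'
from plant import optics; import cv2
im=optics.grab_frame("wrist"); cv2.imwrite("pics/w3z.png",cv2.resize(im[100:400,160:480,::-1],(480,450)))
E
```

```text
logr x 0.4 y -34.4 z 238.5  fx 0.7 fy -0.5 fz 0.4 w 0.451
logr x -2.8 y -31.1 z 180.9  fx -1.3 fy 0.7 fz -1.5 w 0.45
logr x 0.8 y -31.9 z 187.3  fx -0.3 fy 0.2 fz -0.4 w 0.188
theta [28. 25. 25.] T [-0.013 -0.009 -0.003]
```

View pics/w3z.png

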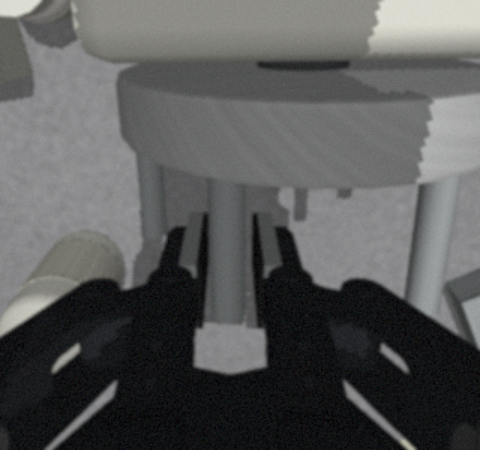

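The next peg is caged (about (228,250) in the crop). Sweeping q down.

```bash
(
python3 -m inch '[{"dx":0,"dy":0.004,"dz":0,"rx":0,"ry":0,"rz":0},{"dx":0,"dy":0.008,"dz":0,"rx":0,"ry":0,"rz":0}]'
python3 -m inch '[{"dx":0,"dy":0.004,"dz":0,"rx":0,"ry":0,"rz":0},{"dx":0,"dy":0.008,"dz":0,"rx":0,"ry":0,"rz":0}]'
python3 -m inch '[{"dx":0,"dy":0.004,"dz":0,"rx":0,"ry":0,"rz":0},{"dx":0,"dy":0.008,"dz":0,"rx":0,"ry":0,"rz":0}]'
python3 -m inch '[{"dx":0,"dy":0.004,"dz":0,"rx":0,"ry":0,"rz":0},{"dx":0,"dy":0.008,"dz":0,"rx":0,"ry":0,"rz":0}]'
python3 -m inch '[{"dx":0,"dy":0.004,"dz":0,"rx":0,"ry":0,"rz":0},{"dx":0,"dy":0.008,"dz":0,"rx":0,"ry":0,"rz":0}]'
python3 -m inch '[{"dx":0,"dy":0.004,"dz":0,"rx":0,"ry":0,"rz":0},{"dx":0,"dy":0.008,"dz":0,"rx":0,"ry":0,"rz":0}]'
python3 -m inch '[{"dx":0,"dy":0.004,"dz":0,"rx":0,"ry":0,"rz":0},{"dx":0,"dy":0.008,"dz":0,"rx":0,"ry":0,"rz":0}]'
python3 -m inch '[{"dx":0,"dy":0.004,"dz":0,"rx":0,"ry":0,"rz":0},{"dx":0,"dy":0.008,"dz":0,"rx":0,"ry":0,"rz":0}]'
python3 -m inch '[{"dx":0,"dy":0.004,"dz":0,"rx":0,"ry":0,"rz":0},{"dx":0,"dy":0.008,"dz":0,"rx":0,"ry":0,"rz":0}]'
python3 -m inch '[{"dx":0,"dy":0.004,"dz":0,"rx":0,"ry":0,"rz":0},{"dx":0,"dy":0.008,"dz":0,"rx":0,"ry":0,"rz":0}]'
python3 -m inch '[{"dx":0,"dy":0.004,"dz":0,"rx":0,"ry":0,"rz":0},{"dx":0,"dy":0.008,"dz":0,"rx":0,"ry":0,"rz":0}]' ) > log3
python3 ana.py log3
```

```text
log3 x 0.4 y -26.2 z 186.5  fx 0.7 fy -1.8 fz 0.9 w 0.188
log3 x 0.1 y -19.2 z 185.9  fx 0.2 fy -2.7 fz 1.2 w 0.192
log3 x -0.0 y -12.7 z 185.7  fx 0.0 fy -2.5 fz 2.3 w 0.188
log3 x -0.0 y -6.3 z 185.7  fx 0.8 fy -2.4 fz 1.6 w 0.195
log3 x -0.0 y 0.1 z 185.7  fx 0.0 fy -2.8 fz 2.3 w 0.19
log3 x -0.0 y 6.5 z 185.7  fx -1.0 fy -2.6 fz 1.6 w 0.192
log3 x -0.1 y 12.9 z 185.6  fx -0.3 fy -2.7 fz 0.7 w 0.184
log3 x -0.3 y 19.1 z 185.0  fx -0.4 fy -4.2 fz -1.2 w 0.189
log3 x -0.6 y 25.5 z 184.8  fx -0.9 fy -4.0 fz -2.4 w 0.192
log3 x -0.4 y 31.8 z 185.1  fx -0.4 fy -5.0 fz -3.0 w 0.19
log3 x -0.3 y 37.9 z 185.2  fx -0.0 fy -5.9 fz -4.2 w 0.192
theta [ 20.  14.   9.   4.  -2.  -7. -12. -18. -23. -29. -35.] T [-0.091 -0.154 -0.138 -0.15  -0.185 -0.183 -0.19  -0.262 -0.207 -0.221
 -0.197]
```

```bash
(
python3 -m inch '[{"dx":0,"dy":-0.003,"dz":-0.03,"rx":0,"ry":0,"rz":0},{"dx":0,"dy":-0.003,"dz":-0.065,"rx":0,"ry":0,"rz":0},{"dx":0,"dy":-0.045,"dz":-0.065,"rx":0,"ry":0,"rz":0},{"dx":0,"dy":-0.085,"dz":-0.065,"rx":0,"ry":0,"rz":0},{"dx":0,"dy":-0.085,"dz":-0.065,"rx":0,"ry":0,"rz":0}]' -0.1
python3 -m inch '[{"dx":0,"dy":0,"dz":0.03,"rx":0,"ry":0,"rz":0},{"dx":0,"dy":0,"dz":0.065,"rx":0,"ry":0,"rz":0},{"dx":0,"dy":0,"dz":0.065,"rx":0,"ry":0,"rz":0}]' -
python3 -m inch '[{"dx":0,"dy":0,"dz":0,"rx":0,"ry":0,"rz":0},{"dx":0,"dy":0,"dz":0,"rx":0,"ry":0,"rz":0},{"dx":0,"dy":0,"dz":0,"rx":0,"ry":0,"rz":0},{"dx":0,"dy":0,"dz":0,"rx":0,"ry":0,"rz":0}]' -0.62
)>logr2; python3 ana.py logr2
(
python3 -m inch '[{"dx":0,"dy":0.004,"dz":0,"rx":0,"ry":0,"rz":0},{"dx":0,"dy":0.008,"dz":0,"rx":0,"ry":0,"rz":0}]'
python3 -m inch '[{"dx":0,"dy":0.004,"dz":0,"rx":0,"ry":0,"rz":0},{"dx":0,"dy":0.008,"dz":0,"rx":0,"ry":0,"rz":0}]'
python3 -m inch '[{"dx":0,"dy":0.004,"dz":0,"rx":0,"ry":0,"rz":0},{"dx":0,"dy":0.008,"dz":0,"rx":0,"ry":0,"rz":0}]'
python3 -m inch '[{"dx":0,"dy":0.004,"dz":0,"rx":0,"ry":0,"rz":0},{"dx":0,"dy":0.008,"dz":0,"rx":0,"ry":0,"rz":0}]'
python3 -m inch '[{"dx":0,"dy":0.004,"dz":0,"rx":0,"ry":0,"rz":0},{"dx":0,"dy":0.008,"dz":0,"rx":0,"ry":0,"rz":0}]'
python3 -m inch '[{"dx":0,"dy":0.004,"dz":0,"rx":0,"ry":0,"rz":0},{"dx":0,"dy":0.008,"dz":0,"rx":0,"ry":0,"rz":0}]'
python3 -m inch '[{"dx":0,"dy":0.004,"dz":0,"rx":0,"ry":0,"rz":0},{"dx":0,"dy":0.008,"dz":0,"rx":0,"ry":0,"rz":0}]'
python3 -m inch '[{"dx":0,"dy":0.004,"dz":0,"rx":0,"ry":0,"rz":0},{"dx":0,"dy":0.008,"dz":0,"rx":0,"ry":0,"rz":0}]'
python3 -m inch '[{"dx":0,"dy":0.004,"dz":0,"rx":0,"ry":0,"rz":0},{"dx":0,"dy":0.008,"dz":0,"rx":0,"ry":0,"rz":0}]'
python3 -m inch '[{"dx":0,"dy":0.004,"dz":0,"rx":0,"ry":0,"rz":0},{"dx":0,"dy":0.008,"dz":0,"rx":0,"ry":0,"rz":0}]' ) > log4
python3 ana.py log4
```

```text
logr2 x 0.7 y -31.3 z 239.1  fx -0.1 fy -0.4 fz -1.2 w 0.452
logr2 x -2.5 y -28.2 z 181.4  fx 0.1 fy -0.3 fz 0.1 w 0.447
logr2 x 0.9 y -30.0 z 187.6  fx -0.2 fy -2.6 fz 1.9 w 0.191
theta [25. 22. 24.] T [-0.068 -0.014 -0.105]
log4 x 1.4 y -24.8 z 188.0  fx 0.0 fy -7.3 fz 3.6 w 0.191
log4 x 1.4 y -18.2 z 188.0  fx 0.3 fy -6.3 fz 3.5 w 0.187
log4 x 1.4 y -11.6 z 187.9  fx -0.2 fy -5.7 fz 2.1 w 0.188
log4 x 1.3 y -5.1 z 187.8  fx -0.3 fy -5.1 fz 3.8 w 0.189
log4 x 1.2 y 1.4 z 187.8  fx -0.4 fy -5.2 fz 1.6 w 0.188
log4 x 1.1 y 7.8 z 187.6  fx 0.3 fy -5.0 fz 3.1 w 0.189
log4 x 1.1 y 14.3 z 187.4  fx -0.3 fy -5.4 fz 2.7 w 0.184
log4 x 0.9 y 20.7 z 186.7  fx 1.7 fy -6.2 fz -0.3 w 0.186
log4 x 0.6 y 26.8 z 185.5  fx 2.4 fy -5.8 fz -3.4 w 0.19
log4 x -0.1 y 32.8 z 184.8  fx 1.5 fy -7.7 fz -4.8 w 0.189
theta [ 19.  13.   8.   3.  -3.  -8. -14. -19. -24. -30.] T [-0.382 -0.352 -0.361 -0.325 -0.358 -0.356 -0.393 -0.405 -0.295 -0.33 ]
```

Around the top of the arc the torques suggest the heavy side is down about 76° below the first reference. I'll sweep q back up for the opposite-direction data.

```bash
(
python3 -m inch '[{"dx":0,"dy":-0.004,"dz":0,"rx":0,"ry":0,"rz":0},{"dx":0,"dy":-0.008,"dz":0,"rx":0,"ry":0,"rz":0}]'
python3 -m inch '[{"dx":0,"dy":-0.004,"dz":0,"rx":0,"ry":0,"rz":0},{"dx":0,"dy":-0.008,"dz":0,"rx":0,"ry":0,"rz":0}]'
python3 -m inch '[{"dx":0,"dy":-0.004,"dz":0,"rx":0,"ry":0,"rz":0},{"dx":0,"dy":-0.008,"dz":0,"rx":0,"ry":0,"rz":0}]'
python3 -m inch '[{"dx":0,"dy":-0.004,"dz":0,"rx":0,"ry":0,"rz":0},{"dx":0,"dy":-0.008,"dz":0,"rx":0,"ry":0,"rz":0}]'
python3 -m inch '[{"dx":0,"dy":-0.004,"dz":0,"rx":0,"ry":0,"rz":0},{"dx":0,"dy":-0.008,"dz":0,"rx":0,"ry":0,"rz":0}]'
python3 -m inch '[{"dx":0,"dy":-0.004,"dz":0,"rx":0,"ry":0,"rz":0},{"dx":0,"dy":-0.008,"dz":0,"rx":0,"ry":0,"rz":0}]'
python3 -m inch '[{"dx":0,"dy":-0.004,"dz":0,"rx":0,"ry":0,"rz":0},{"dx":0,"dy":-0.008,"dz":0,"rx":0,"ry":0,"rz":0}]'
python3 -m inch '[{"dx":0,"dy":-0.004,"dz":0,"rx":0,"ry":0,"rz":0},{"dx":0,"dy":-0.008,"dz":0,"rx":0,"ry":0,"rz":0}]'
python3 -m inch '[{"dx":0,"dy":-0.004,"dz":0,"rx":0,"ry":0,"rz":0},{"dx":0,"dy":-0.008,"dz":0,"rx":0,"ry":0,"rz":0}]'
python3 -m inch '[{"dx":0,"dy":-0.004,"dz":0,"rx":0,"ry":0,"rz":0},{"dx":0,"dy":-0.008,"dz":0,"rx":0,"ry":0,"rz":0}]'
python3 -m inch '[{"dx":0,"dy":-0.004,"dz":0,"rx":0,"ry":0,"rz":0},{"dx":0,"dy":-0.008,"dz":0,"rx":0,"ry":0,"rz":0}]' ) > log5
python3 ana.py log5
```

```text
log5 x 0.1 y 28.6 z 186.1  fx -0.3 fy 3.2 fz 1.6 w 0.19
log5 x 0.3 y 21.6 z 186.4  fx 0.1 fy 0.8 fz 1.6 w 0.192
log5 x 0.1 y 14.9 z 186.0  fx 0.2 fy 0.8 fz 0.5 w 0.192
log5 x -0.0 y 8.4 z 185.7  fx 0.0 fy 0.4 fz 0.4 w 0.189
log5 x -0.0 y 1.9 z 185.7  fx -0.1 fy 0.7 fz 0.4 w 0.192
log5 x -0.0 y -4.4 z 185.7  fx 0.8 fy 0.4 fz 0.5 w 0.191
log5 x 0.1 y -10.8 z 185.7  fx 0.3 fy 2.6 fz 0.1 w 0.189
log5 x -0.1 y -17.1 z 185.4  fx 0.2 fy 2.1 fz -1.4 w 0.191
log5 x -0.4 y -23.5 z 185.2  fx -0.1 fy 2.1 fz -1.2 w 0.192
log5 x -0.3 y -29.8 z 185.3  fx -0.9 fy 2.1 fz -1.9 w 0.192
log5 x -0.2 y -36.2 z 185.4  fx -0.2 fy 4.3 fz -3.2 w 0.188
theta [-22. -16. -11.  -5.   0.   5.  11.  16.  21.  27.  33.] T [0.154 0.013 0.043 0.02  0.048 0.028 0.179 0.123 0.111 0.083 0.146]
```

```bash
(
python3 -m inch '[{"dx":0,"dy":0.003,"dz":-0.03,"rx":0,"ry":0,"rz":0},{"dx":0,"dy":0.003,"dz":-0.065,"rx":0,"ry":0,"rz":0},{"dx":0,"dy":0.045,"dz":-0.065,"rx":0,"ry":0,"rz":0},{"dx":0,"dy":0.085,"dz":-0.065,"rx":0,"ry":0,"rz":0},{"dx":0,"dy":0.085,"dz":-0.065,"rx":0,"ry":0,"rz":0}]' -0.1
python3 -m inch '[{"dx":0,"dy":0,"dz":0.03,"rx":0,"ry":0,"rz":0},{"dx":0,"dy":0,"dz":0.065,"rx":0,"ry":0,"rz":0},{"dx":0,"dy":0,"dz":0.065,"rx":0,"ry":0,"rz":0}]' -
python3 -m inch '[{"dx":0,"dy":0,"dz":0,"rx":0,"ry":0,"rz":0},{"dx":0,"dy":0,"dz":0,"rx":0,"ry":0,"rz":0},{"dx":0,"dy":0,"dz":0,"rx":0,"ry":0,"rz":0},{"dx":0,"dy":0,"dz":0,"rx":0,"ry":0,"rz":0}]' -0.62
)>logr3; python3 ana.py logr3
(
python3 -m inch '[{"dx":0,"dy":-0.004,"dz":0,"rx":0,"ry":0,"rz":0},{"dx":0,"dy":-0.008,"dz":0,"rx":0,"ry":0,"rz":0}]'
python3 -m inch '[{"dx":0,"dy":-0.004,"dz":0,"rx":0,"ry":0,"rz":0},{"dx":0,"dy":-0.008,"dz":0,"rx":0,"ry":0,"rz":0}]'
python3 -m inch '[{"dx":0,"dy":-0.004,"dz":0,"rx":0,"ry":0,"rz":0},{"dx":0,"dy":-0.008,"dz":0,"rx":0,"ry":0,"rz":0}]'
python3 -m inch '[{"dx":0,"dy":-0.004,"dz":0,"rx":0,"ry":0,"rz":0},{"dx":0,"dy":-0.008,"dz":0,"rx":0,"ry":0,"rz":0}]'
python3 -m inch '[{"dx":0,"dy":-0.004,"dz":0,"rx":0,"ry":0,"rz":0},{"dx":0,"dy":-0.008,"dz":0,"rx":0,"ry":0,"rz":0}]'
python3 -m inch '[{"dx":0,"dy":-0.004,"dz":0,"rx":0,"ry":0,"rz":0},{"dx":0,"dy":-0.008,"dz":0,"rx":0,"ry":0,"rz":0}]'
python3 -m inch '[{"dx":0,"dy":-0.004,"dz":0,"rx":0,"ry":0,"rz":0},{"dx":0,"dy":-0.008,"dz":0,"rx":0,"ry":0,"rz":0}]'
python3 -m inch '[{"dx":0,"dy":-0.004,"dz":0,"rx":0,"ry":0,"rz":0},{"dx":0,"dy":-0.008,"dz":0,"rx":0,"ry":0,"rz":0}]'
python3 -m inch '[{"dx":0,"dy":-0.004,"dz":0,"rx":0,"ry":0,"rz":0},{"dx":0,"dy":-0.008,"dz":0,"rx":0,"ry":0,"rz":0}]'
python3 -m inch '[{"dx":0,"dy":-0.004,"dz":0,"rx":0,"ry":0,"rz":0},{"dx":0,"dy":-0.008,"dz":0,"rx":0,"ry":0,"rz":0}]' ) > log6
python3 ana.py log6
```

```text
logr3 x 0.3 y 33.8 z 238.9  fx -0.5 fy -1.2 fz 1.0 w 0.446
logr3 x -2.6 y 30.5 z 181.1  fx -0.3 fy 0.5 fz -1.1 w 0.448
logr3 x 0.8 y 31.6 z 187.3  fx 0.6 fy 0.2 fz -0.7 w 0.187
theta [-27. -24. -25.] T [-0.11   0.072  0.036]
log6 x 0.6 y 26.1 z 187.0  fx -0.4 fy 3.9 fz 2.1 w 0.188
log6 x 0.1 y 19.0 z 186.0  fx -0.2 fy 4.5 fz 2.5 w 0.192
log6 x -0.1 y 12.3 z 185.7  fx 1.3 fy 3.5 fz 2.2 w 0.196
log6 x -0.1 y 5.9 z 185.6  fx 0.6 fy 4.1 fz 2.0 w 0.195
log6 x -0.1 y -0.4 z 185.7  fx -0.4 fy 3.3 fz 2.1 w 0.189
log6 x 0.0 y -6.8 z 185.7  fx 0.0 fy 3.6 fz 2.6 w 0.196
log6 x 0.1 y -13.1 z 185.6  fx -0.3 fy 3.5 fz 1.0 w 0.19
log6 x -0.1 y -19.5 z 185.0  fx 3.4 fy 4.4 fz -2.1 w 0.191
log6 x -0.7 y -25.5 z 184.2  fx 0.9 fy 5.8 fz -3.3 w 0.191
log6 x -1.3 y -31.6 z 183.6  fx 0.8 fy 5.9 fz -3.8 w 0.187
theta [-20. -14.  -9.  -3.   2.   7.  12.  18.  23.  29.] T [0.193 0.246 0.208 0.264 0.221 0.256 0.251 0.263 0.3   0.26 ]
```

```bash
cat > fit.py <<'E'
import io,contextlib,sys,runpy; from h import *
from scipy.optimize import least_squares
X=[]
for f,off in [("log1",0),("log2",0),("log3",-60),("log4",-120),("log5",-120),("log6",-60)]:
    sys.argv=["ana.py",f]
    with contextlib.redirect_stdout(io.StringIO()): g=runpy.run_path("ana.py")
    for t,T in list(zip(np.degrees(g["th"]),g["T"]))[1:]: X.append((t+off,t,T,g["sg"]))
X=np.array(X)
for lim in (40,25,15):
    D=X[abs(X[:,1])<lim]
    fn=lambda v:v[0]*np.cos(np.radians(D[:,0]-v[1]))+v[2]*D[:,3]+v[3]-D[:,2]
    o=least_squares(fn,[.17,14,.21,0],loss="soft_l1",f_scale=.03); C=np.linalg.inv(o.jac.T@o.jac)*np.mean(o.fun**2)
    print(lim,len(D),o.x.round(3),"sd",np.sqrt(np.diag(C)).round(3),"Qdown",o.x[1]-90,"peg theta",o.x[1]-90+60)
    fn0=lambda v:fn(np.r_[v,0]); o=least_squares(fn0,[.17,14,.21]); print("  nobias",o.x.round(3))
E
python3 fit.py; python3 -c "from plant import state;print(state()['time'])"
```

```text
40 58 [ 1.7800e-01  1.5457e+01  2.0500e-01 -1.5000e-02] sd [0.011 6.568 0.007 0.015] Qdown -74.5427199269054 peg theta -14.542719926905406
  nobias [ 0.17  20.357  0.205]
25 49 [ 0.183 12.009  0.21  -0.024] sd [1.100e-02 6.399e+00 6.000e-03 1.500e-02] Qdown -77.99105618125232 peg theta -17.99105618125232
  nobias [ 0.173 20.623  0.211]
15 34 [ 0.185  6.78   0.213 -0.037] sd [0.014 7.859 0.008 0.019] Qdown -83.21992634789495 peg theta -23.219926347894955
  nobias [ 0.173 20.934  0.215]
21.2
```

The fit's amplitude (0.17) and drag (0.21) match the known values. The remaining uncertainty is force-sensor bias, so I'll lift clear and measure that in free air.

```bash

python3 -m inch '[{"dx":0,"dy":0.003,"dz":-0.03,"rx":0,"ry":0,"rz":0},{"dx":0,"dy":0.003,"dz":-0.065,"rx":0,"ry":0,"rz":0},{"dx":0,"dy":0.003,"dz":-0.065,"rx":0,"ry":0,"rz":0}]' - |tail -3
python3 - <<'E'
from h import *; from plant import optics,state
F=[];P=[]
for k in range(40):
    optics.grab_frame("wrist"); s=state(); F.append(s["contact_force"]); P.append(s["tool_pos"])
F=np.array(F)[3:];a=np.load("p.npy")[2]
fy=-np.sin(a)*F[:,0]+np.cos(a)*F[:,1]; print(F.mean(0),F.std(0),"fy",fy.mean(),fy.std()/6,s["time"],np.std(P[5:],0),np.mean(P[5:],0))
E
```

```text
contact_force: [-0.5, 0.5, 0.4]
gripper_width: 0.191
grasp_force: 0.0
[-0.089961   -0.00392322  0.06946395] [0.44459378 0.50102926 0.57095046] fy -0.04286339625121897 0.0870957547498931 23.5 [2.37529832e-04 4.56860964e-05 5.15822483e-04] [ 0.55885781 -0.23568317  0.23748585]
```

The bias is negligible (-0.04 ± 0.09 N), so the unbiased fit stands, with the peg at about -10°. I'll sweep once more through that zone in both directions.

```bash
(
python3 -m inch '[{"dx":0,"dy":0,"dz":0,"rx":0,"ry":0,"rz":0},{"dx":0,"dy":0,"dz":0,"rx":0,"ry":0,"rz":0},{"dx":0,"dy":0,"dz":0.03,"rx":0,"ry":0,"rz":0},{"dx":0,"dy":0,"dz":0.065,"rx":0,"ry":0,"rz":0},{"dx":0,"dy":0,"dz":0.065,"rx":0,"ry":0,"rz":0}]' -0.1
python3 -m inch '[{"dx":0,"dy":0,"dz":0,"rx":0,"ry":0,"rz":0},{"dx":0,"dy":0,"dz":0,"rx":0,"ry":0,"rz":0},{"dx":0,"dy":0,"dz":0,"rx":0,"ry":0,"rz":0},{"dx":0,"dy":0,"dz":0,"rx":0,"ry":0,"rz":0}]' -0.62
)>logr4; python3 ana.py logr4
(
python3 -m inch '[{"dx":0,"dy":0.004,"dz":0,"rx":0,"ry":0,"rz":0},{"dx":0,"dy":0.008,"dz":0,"rx":0,"ry":0,"rz":0}]'
python3 -m inch '[{"dx":0,"dy":0.004,"dz":0,"rx":0,"ry":0,"rz":0},{"dx":0,"dy":0.008,"dz":0,"rx":0,"ry":0,"rz":0}]'
python3 -m inch '[{"dx":0,"dy":0.004,"dz":0,"rx":0,"ry":0,"rz":0},{"dx":0,"dy":0.008,"dz":0,"rx":0,"ry":0,"rz":0}]'
python3 -m inch '[{"dx":0,"dy":0.004,"dz":0,"rx":0,"ry":0,"rz":0},{"dx":0,"dy":0.008,"dz":0,"rx":0,"ry":0,"rz":0}]'
python3 -m inch '[{"dx":0,"dy":0.004,"dz":0,"rx":0,"ry":0,"rz":0},{"dx":0,"dy":0.008,"dz":0,"rx":0,"ry":0,"rz":0}]'
python3 -m inch '[{"dx":0,"dy":0.004,"dz":0,"rx":0,"ry":0,"rz":0}]'
python3 -m inch '[{"dx":0,"dy":0.004,"dz":0,"rx":0,"ry":0,"rz":0}]'
python3 -m inch '[{"dx":0,"dy":0.004,"dz":0,"rx":0,"ry":0,"rz":0}]'
python3 -m inch '[{"dx":0,"dy":0.004,"dz":0,"rx":0,"ry":0,"rz":0}]'
python3 -m inch '[{"dx":0,"dy":0.004,"dz":0,"rx":0,"ry":0,"rz":0}]'
python3 -m inch '[{"dx":0,"dy":0.004,"dz":0,"rx":0,"ry":0,"rz":0}]'
python3 -m inch '[{"dx":0,"dy":0.004,"dz":0,"rx":0,"ry":0,"rz":0}]'
python3 -m inch '[{"dx":0,"dy":0.004,"dz":0,"rx":0,"ry":0,"rz":0}]'
python3 -m inch '[{"dx":0,"dy":0.004,"dz":0,"rx":0,"ry":0,"rz":0}]' ) > log7
(
python3 -m inch '[{"dx":0,"dy":-0.004,"dz":0,"rx":0,"ry":0,"rz":0},{"dx":0,"dy":-0.008,"dz":0,"rx":0,"ry":0,"rz":0}]'
python3 -m inch '[{"dx":0,"dy":-0.004,"dz":0,"rx":0,"ry":0,"rz":0}]'
python3 -m inch '[{"dx":0,"dy":-0.004,"dz":0,"rx":0,"ry":0,"rz":0}]'
python3 -m inch '[{"dx":0,"dy":-0.004,"dz":0,"rx":0,"ry":0,"rz":0}]'
python3 -m inch '[{"dx":0,"dy":-0.004,"dz":0,"rx":0,"ry":0,"rz":0}]'
python3 -m inch '[{"dx":0,"dy":-0.004,"dz":0,"rx":0,"ry":0,"rz":0}]'
python3 -m inch '[{"dx":0,"dy":-0.004,"dz":0,"rx":0,"ry":0,"rz":0}]'
python3 -m inch '[{"dx":0,"dy":-0.004,"dz":0,"rx":0,"ry":0,"rz":0}]'
python3 -m inch '[{"dx":0,"dy":-0.004,"dz":0,"rx":0,"ry":0,"rz":0}]'
python3 -m inch '[{"dx":0,"dy":-0.004,"dz":0,"rx":0,"ry":0,"rz":0}]'
python3 -m inch '[{"dx":0,"dy":-0.004,"dz":0,"rx":0,"ry":0,"rz":0}]'
python3 -m inch '[{"dx":0,"dy":-0.004,"dz":0,"rx":0,"ry":0,"rz":0}]'
) > log8
python3 ana.py log7 log8 | grep -v " x "; python3 ana.py log8|tail -4
sed -i 's/("log6",-60)/("log6",-60),("log7",-60),("log8",-60)/' fit.py; python3 fit.py
```

```text
logr4 x -2.8 y -29.6 z 180.9  fx -0.5 fy -0.0 fz -0.2 w 0.449
logr4 x 0.7 y -29.8 z 187.3  fx 0.4 fy -0.8 fz -0.2 w 0.188
theta [27. 27.] T [-0.008 -0.056]
theta [ 18.  12.   7.   2.  -4.  -6.  -9. -12. -14. -17. -20. -22. -25. -28.] T [-0.062 -0.154 -0.148 -0.222 -0.188 -0.162 -0.191 -0.226 -0.245 -0.197
 -0.178 -0.194 -0.232 -0.25 ]
theta [-20. -17. -14. -11.  -8.  -5.  -3.   0.   3.   5.   8.  11.] T [0.164 0.193 0.25  0.201 0.254 0.256 0.206 0.198 0.264 0.284 0.238 0.284]
log8 x -0.0 y -4.4 z 185.7  fx -0.1 fy 4.1 fz 1.4 w 0.189
log8 x -0.0 y -7.6 z 185.7  fx -0.1 fy 3.3 fz 2.2 w 0.191
log8 x 0.1 y -10.8 z 185.6  fx 0.8 fy 4.0 fz 1.6 w 0.191
theta [-20. -17. -14. -11.  -8.  -5.  -3.   0.   3.   5.   8.  11.] T [0.164 0.193 0.25  0.201 0.254 0.256 0.206 0.198 0.264 0.284 0.238 0.284]
40 82 [ 0.177 12.76   0.206 -0.017] sd [1.100e-02 5.465e+00 5.000e-03 1.400e-02] Qdown -77.24029896802544 peg theta -17.240298968025442
  nobias [ 0.169 18.618  0.206]
25 71 [ 0.183  9.987  0.21  -0.026] sd [1.000e-02 5.229e+00 5.000e-03 1.400e-02] Qdown -80.01334826111817 peg theta -20.013348261118168
  nobias [ 0.172 18.762  0.21 ]
15 52 [ 0.184  7.039  0.214 -0.037] sd [1.200e-02 6.081e+00 6.000e-03 1.700e-02] Qdown -82.96147435234721 peg theta -22.96147435234721
  nobias [ 0.173 20.005  0.216]
```

I spotted a sign slip: a pushed peg lags the tool centre, it doesn't lead it. Refitting.

```bash
sed -i 's/yp=y-sg\*.002/yp=y+sg*.002/' ana.py; python3 fit.py; python3 ana.py log8|tail -2
```

```text
40 82 [ 0.177 14.102  0.213 -0.015] sd [9.000e-03 5.157e+00 5.000e-03 1.400e-02] Qdown -75.89786629543491 peg theta -15.897866295434909
  nobias [ 0.171 19.756  0.213]
25 75 [ 0.184 11.205  0.213 -0.024] sd [9.000e-03 5.059e+00 5.000e-03 1.400e-02] Qdown -78.79544846702595 peg theta -18.79544846702595
  nobias [ 0.172 19.929  0.213]
15 51 [ 0.178  8.11   0.211 -0.034] sd [1.100e-02 5.866e+00 5.000e-03 1.600e-02] Qdown -81.89012011483537 peg theta -21.89012011483537
  nobias [ 0.165 21.002  0.213]
log8 x 0.1 y -10.8 z 185.6  fx 0.8 fy 4.0 fz 1.6 w 0.191
theta [-24. -21. -17. -14. -11.  -9.  -6.  -3.  -1.   2.   5.   7.] T [0.147 0.178 0.238 0.189 0.244 0.247 0.201 0.189 0.253 0.28  0.23  0.28 ]
```

Target: peg at -11.5°, i.e. y ≈ +14 mm in the hub frame. I'll push it there slowly in the cage, centre the tool, and check.

```bash
(
python3 -m inch '[{"dx":0,"dy":0.004,"dz":0,"rx":0,"ry":0,"rz":0},{"dx":0,"dy":0.008,"dz":0,"rx":0,"ry":0,"rz":0},{"dx":0,"dy":0.012,"dz":0,"rx":0,"ry":0,"rz":0},{"dx":0,"dy":0.016,"dz":0,"rx":0,"ry":0,"rz":0},{"dx":0,"dy":0.02,"dz":0,"rx":0,"ry":0,"rz":0}]'
python3 -m inch '[{"dx":0,"dy":0.004,"dz":0,"rx":0,"ry":0,"rz":0},{"dx":0,"dy":0.008,"dz":0,"rx":0,"ry":0,"rz":0},{"dx":0,"dy":0.012,"dz":0,"rx":0,"ry":0,"rz":0},{"dx":0,"dy":0.0135,"dz":0,"rx":0,"ry":0,"rz":0},{"dx":0,"dy":0.0135,"dz":0,"rx":0,"ry":0,"rz":0}]'
python3 -m inch '[{"dx":0,"dy":0,"dz":0,"rx":0,"ry":0,"rz":0},{"dx":0,"dy":0,"dz":0,"rx":0,"ry":0,"rz":0},{"dx":0,"dy":0,"dz":0,"rx":0,"ry":0,"rz":0}]'
) >log9; python3 ana.py log9
```

```text
log9 x -0.1 y 5.3 z 185.7  fx -0.3 fy -2.5 fz 1.5 w 0.19
log9 x -0.2 y 16.6 z 185.3  fx 0.1 fy -2.1 fz -0.1 w 0.191
log9 x 0.0 y 16.5 z 185.7  fx 0.2 fy -1.3 fz -0.2 w 0.189
theta [ -3. -12. -12.] T [-0.168 -0.14  -0.09 ]
```

```bash
(
python3 -m inch '[{"dx":0,"dy":-0.0025,"dz":-0.005,"rx":0,"ry":0,"rz":0},{"dx":0,"dy":-0.0025,"dz":-0.005,"rx":0,"ry":0,"rz":0},{"dx":0,"dy":-0.0025,"dz":-0.005,"rx":0,"ry":0,"rz":0},{"dx":0,"dy":-0.0025,"dz":-0.005,"rx":0,"ry":0,"rz":0},{"dx":0,"dy":-0.0025,"dz":-0.005,"rx":0,"ry":0,"rz":0}]'
python3 -m inch '[{"dx":0,"dy":0,"dz":0,"rx":0,"ry":0,"rz":0},{"dx":0,"dy":0,"dz":0,"rx":0,"ry":0,"rz":0},{"dx":0,"dy":0,"dz":0,"rx":0,"ry":0,"rz":0},{"dx":0,"dy":0,"dz":0,"rx":0,"ry":0,"rz":0},{"dx":0,"dy":0,"dz":0,"rx":0,"ry":0,"rz":0}]' -1
python3 -m inch '[{"dx":0,"dy":0,"dz":0,"rx":0,"ry":0,"rz":0},{"dx":0,"dy":0,"dz":0,"rx":0,"ry":0,"rz":0},{"dx":0,"dy":0,"dz":0,"rx":0,"ry":0,"rz":0},{"dx":0,"dy":0,"dz":0,"rx":0,"ry":0,"rz":0},{"dx":0,"dy":0,"dz":0,"rx":0,"ry":0,"rz":0}]'
) >log10; python3 ana.py log10; tail -2 log10
python3 - <<'E'
from h import *; from plant import optics,state
i=optics.camera_info("wrist"); im=optics.grab_frame("wrist")[:,:,::-1].copy()
p=np.load("p.npy"); s=2; b=cv2.resize(im,None,fx=s,fy=s)
for L in body()[2:]+pegs(np.radians(-12)): cv2.polylines(b,[cv2.convexHull(((proj(i,world(p,L))+.5)*s).astype(np.int32))],True,(0,0,255),1)
b=b[200:800,200:1000]; cv2.imwrite("pics/w4.png",b); print(state()["time"])
E
```

```text
log10 x -0.1 y 14.2 z 189.6  fx 0.0 fy -0.8 fz -0.4 w 0.193
log10 x -0.1 y 14.4 z 189.8  fx 0.3 fy -0.1 fz 1.1 w 0.118
log10 x -0.1 y 14.4 z 189.8  fx -0.9 fy 2.1 fz 2.1 w 0.116
theta [-10. -10. -10.] T [-0.05  -0.013  0.132]
gripper_width: 0.116
grasp_force: 58.5
30.45
```

View pics/w4.png

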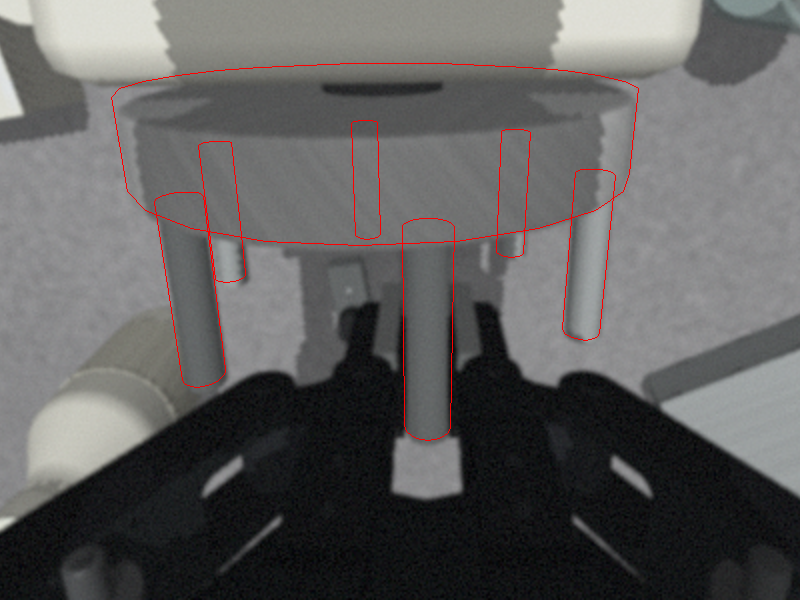

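The model at -12° fits the pegs, the peg at (428,330) is held with 58 N, and nothing else appears disturbed. Handing in.

```bash
python3 -c "
from plant import ticket; print(ticket.job_done())"
```

```text
the job is handed in; nothing more can be done
None
```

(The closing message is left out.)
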